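# Seat the tapered roll post in the stand

## Robot

A 7-joint arm with a two-finger parallel gripper is mounted at the origin on a cart in front of the work surface, level with it; the furniture and walls round the work are solid. World frame = base frame: x ahead of the robot, y to its left, z up, the work surface at z = 0. Lengths are in mm, angles in rad, forces in N, time in s.
With the tool pointing down it reaches from about 400 to 875 mm from the base axis. Payload 4.4 kg.
Tool frame: the origin (TCP) lies midway between the tips of the shut fingers; the grasp point (between the pads) lies 19 mm behind it; z points along the fingers, y is the line along which they close (so a half turn about z gives the same grasp; the last joint's range is limited). The gripper opens to 85 mm and grips with 20 to 120 N. Pads are 22 mm wide; open, the fingers measure 114 mm over their backs; the gripper's body (76 mm by 85 mm) begins 54 mm behind the grasp point. The pads swing forward as they close: fully open they stand 13 mm farther back than shut.
Start: joints at [-1.372, 0.628, 0.038, 1.517, -0.027, 0.996, -0.02], TCP at [170.089, 627.366, 193.713] pointing down, gripper open.
Joint ranges: [-3.06, 3.06], [-0.37, 2.12], [-1.25, 1.32], [0.18, 2.47], [-1.1, 4.24], [0.23, 1.98], [-2.94, 2.94]. Speed limits (rad/s): [2.57, 2.57, 3.14, 3.14, 3.14, 3.14, 3.14].

## Interface

Orientations are given as [roll, pitch, yaw] about the fixed x, y, z axes, in that order (R = Rz(yaw) Ry(pitch) Rx(roll)).
In Python, from cell import telemetry, eyes, ctrl, finder gives the robot as it stands.
- The arm moves only by the tool move_arm, never from a script. Its argument "steps" is a list of rows, each a list of 7 numbers: the turn, a rotation vector about the world's x, y, z in degrees, then the shift along the world's x, y, z in m, then the finger opening in m, from 0 to 0.0854. A call has 1 to 5 rows; each row shifts and turns the commanded pose from where the row before left it; what a row does not reach is not made up. A row lasts 1/10 s, in which the tool goes at most 50 mm and 8.59 degrees, less where a joint would pass 70% of its speed; a pose out of reach is approached as far as the arm can. A call with a gripper value outside its range is refused whole. The fingers move at their own pace and stop on an object; the grip force is fixed at half the most. Time passes only in rows, so rows that do not move let the fingers close. It gives the time, the measured TCP pose, the force, the opening and the grip force at its end, in the units of the state.
- telemetry.read_state(): the state, without advancing time (a new reading comes with each control period).
- eyes.get_image(name): name is "scene" or "top" or "wrist"; returns (picture, depth): 384x512x3 uint8, blue, green, red; 384x512 float32, mm along the optical axis (not along the pixel's ray), 0 where there is no reading.
- eyes.calibration(name): a dict with "fx", "fy", "cx", "cy" (pixels), "position" and "attitude" of the camera in the world. Camera axes: x right, y down, z forward; pixel columns grow to the right and rows downward; lengths in mm; the calibration is good to about 2 mm. A picture is of the moment at which its call begins: read the wrist's pose just before it. calibration takes no time and is no camera call; for the wrist camera it gives the pose at the moment of the call.
- ctrl.finish_job(): hands the job in; it is judged then, once.
Trained networks look in the newest picture that a camera, given by its name, has taken for a name from the list of things; names that differ only in an ending like _2 or _b are one class to them, and where a whole thing is asked for, a point or a joint stands for the part that bears it (a point fixed in the world has none). Each returns a list of dicts, best first, with "confidence" (0 to 1); they miss things now and then, are a little off and sometimes report something else, mostly with a low value. They report only what shows in the picture. A call takes as long as a camera call.
- finder.boxes_of(camera, name): "location" ([x, y, z] in mm, in the coordinates of the camera as it stood for that picture, good to about 4 mm: the middle of the surface that is visible of it).
- finder.cut_out(camera, name): "mask" (384x512 bool, what is visible of it).
- finder.pinpoint(camera, name): "location" ([x, y, z] in mm, in the coordinates of the camera as it stood for that picture, good to about 4 mm: a listed point, or the origin of a listed thing).
The state is a dict: "clock": time; "qpos": joint angles; "qd": joint speeds; "tau": joint torques, N m; "eef_pos": TCP position; "tool_rot": TCP orientation; "force": force on the tool from outside, world axes, zero at the start; "torque": the same for the moment, N m; "width": finger opening in mm; "gripper_force": force on a finger pad.
Only numpy, scipy, OpenCV 4.12 (cv2) and the standard library are available. Lean on these libraries where they do the work, as an engineer would, in place of code of your own. Each camera call takes 0.05 s, during which the arm holds its last target. There are 200 camera calls.

## Task

Take the tapered-shank fitting with the tall plain round post out of the wooden block, stand its shank in the socket of the steel roll stand, and tap or press it down until its collar lies flat on the stand, so that the taper holds it upright by friction. Do not drop it in from a height, leave the other two fittings in the block, and let go of the post at the end.

Things in the scene. Friction and masses are not known exactly. Their poses are not given: they have to be found in the camera images.
- post: The fitting to seat, steel, 90 g: a plain round post 24 mm across, 60 mm tall, flat top, on a round collar 56 mm across, 6 mm thick; below, a tapered shank 49 mm long, 26 mm across at the collar, 10 mm at the tip. Origin: centre of the collar's underside; z up the post (top at +66 mm, tip at -49 mm). It hangs by its collar in a hole of the wooden block; y runs along the row of holes, x across it.
- tbar: Not to be used: same collar and shank, but a crossbar on top (56 mm long along y, 14 mm thick, top 45 mm above the origin). Origin and axes as for the post. All three fittings hang loosely in one wooden block (60 mm tall, 70 by 230 mm) with three holes 70 mm apart in a row; which is where varies.
- disc: Not to be used: same collar and shank, but a short stem with a flat round disc on top (42 mm across, top 32 mm above the origin). Origin and axes as for the post; it hangs in the same wooden block.
- socket_mouth (a point): Centre of the top face of the fixed roll stand (dark steel tower 72 mm across, 60 mm tall, z up). Inside, four sprung jaws form a matching taper, 32 mm across at the top, 50 mm deep. A shank let go in it stops with its collar about 9 to 12 mm above the face; a push growing to about 8 to 15 N drives it home, where the collar meets the face and the post's origin lies at this point.

How it is judged (in metres and radians):
At the end, for the whole second after the job is handed in: The post stands upright (within 7 degrees) in the stand's socket, centred within 8 mm, its collar within 4 mm of the top face, at rest; the crossbar and disc fittings are within 20 mm of where they began (horizontal distance between post and socket_mouth below 0.008 m and z of post in the frame of socket_mouth between -0.004 and 0.004 m and angle between post's own z axis and vertical below 0.12 rad and linear speed of post below 0.02 m/s and distance of each of tbar, disc from where it was at the start of the episode below 0.02 m); the robot touches nothing.
It fails at once if the crossbar fitting is taken out of the block (distance of tbar from where it was at the start of the episode above 0.03 m).
It fails at once if the disc fitting is taken out of the block (distance of disc from where it was at the start of the episode above 0.03 m).
It fails at once if the post is dropped (falls free at over 1 m/s, about 50 mm of fall) (linear speed of post above 1 m/s and contact force between the fingers and post below 0.1 N).
It also fails if it takes over 42 s, if anything falls off the work surface, if the arm or the gripper's body presses on something with over 40 N, if the wrist force passes 120 N, or if a joint passes its speed limit or range.

## Working session

There is one attempt and no reset: what is moved stays moved. The work goes in short steps, Python scripts to look and compute and a tool call to move; the robot and the scene stay as the last step left them, time stands still between calls to the robot, and variables do not carry over. Pictures are saved under pics/ and viewed, at most 10 in all, crops included, and the job is handed in when it is done.

Besides the shell and the picture viewer there is one more tool, called after "Request:" by a JSON object that holds its "api" and its "payload", one argument or row to a line. move_arm: Moves the arm, as the interface text tells. Its arguments: {"type":"object","properties":{"steps":{"type":"array"}},"required":["steps"]}

```bash
mkdir -p pics
cat > h.py <<'E'
import numpy as np,cv2
from scipy.spatial.transform import Rotation as R
from cell import telemetry, eyes, ctrl, finder
def cal(n):
    c=eyes.calibration(n); a=np.array(c['attitude'],float)
    M=a if a.shape==(3,3) else R.from_euler('xyz',a).as_matrix()
    return c,M,np.array(c['position'],float)
def w(n,p):
    c,M,t=cal(n); return M@np.array(p)+t
def cloud(n,d):
    c,M,t=cal(n); v,u=np.mgrid[:384,:512]
    P=np.stack([(u-c['cx'])/c['fx']*d,(v-c['cy'])/c['fy']*d,d],-1)
    return P@M.T+t
E
python3 - <<'E'
from h import *
s=telemetry.read_state();print(s)
print(eyes.calibration('top'))
ims=[]
for n in ['scene','top']:
    im,d=eyes.get_image(n); ims.append(im); np.save(n+'.npy',d)
    for k in ['post','tbar','disc','socket_mouth']:
        print(n,k,[(np.round(w(n,r['location'])),round(r['confidence'],2)) for r in finder.pinpoint(n,k)[:2]])
cv2.imwrite('pics/a.png',cv2.resize(np.vstack(ims),(400,600)) if 0 else cv2.resize(np.hstack(ims),(800,300)))
E
```

```text
{'clock': 0.0, 'qpos': array([-1.37177192,  0.62933412,  0.03845477,  1.51837637, -0.02698071,
        0.99632817, -0.01997435]), 'qd': array([ 6.48920324e-04, -1.06752044e-04,  4.50591448e-04,  6.13334307e-04,
        8.95195984e-05, -1.87713093e-04,  2.94476461e-04]), 'tau': array([ 7.39585848e-04, -5.63405156e+01,  1.22640911e+00, -1.93440181e+01,
        1.10477814e-02,  1.06668868e-02, -9.02143086e-06]), 'eef_pos': array([169.93159794, 626.65697352, 192.79452872]), 'tool_rot': array([-3.13966562e+00,  4.88958741e-05,  2.87679389e+00]), 'force': array([-0.13803406,  0.23092872, -0.31944134]), 'torque': array([-0.00515974,  0.00013633,  0.00970519]), 'gripper_force': 0.0, 'width': 85.25431507424304}
{'fx': 485.20825029237204, 'fy': 485.20825029237204, 'cx': 253.8055391118393, 'cy': 188.1225096345267, 'position': array([ 351.27411631, -115.908575  ,  980.13182518]), 'attitude': array([-2.96193022, -0.03154406, -1.56231973])}
scene post [(array([ 543., -226.,   61.]), 0.83)]
scene tbar [(array([ 536., -298.,   60.]), 0.98)]
scene disc [(array([ 544., -152.,   66.]), 0.7)]
scene socket_mouth [(array([479.,  42.,  58.]), 0.92)]
top post [(array([ 537., -228.,   55.]), 0.87)]
top tbar [(array([ 540., -297.,   60.]), 0.86)]
top disc [(array([ 548., -160.,   58.]), 0.82)]
top socket_mouth [(array([481.,  39.,  61.]), 0.75)]
```

View pics/a.png

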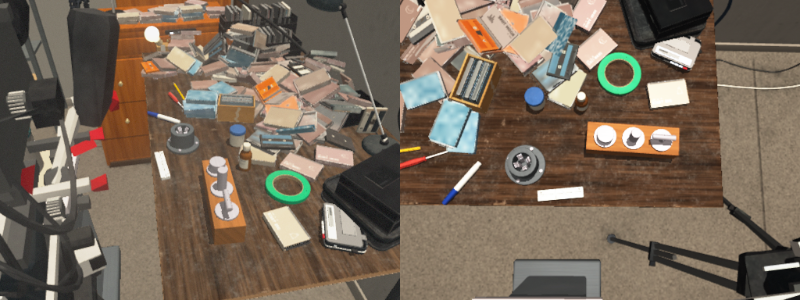

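Run:
```python
from h import *
for n in ['top','scene']:
    P=cloud(n,np.load(n+'.npy')).reshape(-1,3)
    for nm,c,lo,hi,r in [('post top',(540,-227),118,132,30),('tower',(480,40),52,66,50),('disc',(546,-157),86,98,35),('tbar',(538,-298),98,112,40),('anything',(540,-227),118,300,150)]:
        q=P[(np.hypot(P[:,0]-c[0],P[:,1]-c[1])<r)&(P[:,2]>lo)&(P[:,2]<hi)]
        if len(q): print(n,nm,len(q),q.mean(0).round(1),q.min(0).round(),q.max(0).round(),((q.min(0)+q.max(0))/2).round(1))
    b=P[(P[:,2]>54)&(P[:,2]<64)&(abs(P[:,0]-540)<60)&(P[:,1]<-80)]
    print('block',cv2.minAreaRect(b[:,:2].astype(np.float32)))
```

```text
top post top 140 [ 540.4 -228.1  125.2] [ 529. -239.  118.] [ 553. -218.  129.] [ 541.1 -228.5  123.6]
top tower 795 [478.8  43.5  58.9] [443.   8.  52.] [515.  79.  65.] [479.   43.6  58.4]
top disc 378 [ 544.5 -158.5   91.7] [ 525. -179.   87.] [ 565. -139.   97.] [ 544.9 -158.7   91.9]
top tbar 213 [ 536.7 -297.8  103. ] [ 529. -326.   98.] [ 544. -270.  108.] [ 536.8 -297.9  103.2]
top anything 140 [ 540.4 -228.1  125.2] [ 529. -239.  118.] [ 553. -218.  129.] [ 541.1 -228.5  123.6]
block ((541.375, -228.83338928222656), (230.56153869628906, 71.35725402832031), 86.75546264648438)
scene post top 134 [ 540.  -231.2  125.9] [ 529. -241.  118.] [ 552. -218.  130.] [ 540.7 -229.3  124.1]
scene tower 438 [478.9  40.1  60.3] [444.   5.  52.] [514.  80.  66.] [478.8  42.2  58.9]
scene disc 266 [ 543.4 -161.4   93.5] [ 524. -180.   86.] [ 565. -139.   97.] [ 544.5 -159.3   91.4]
scene tbar 212 [ 536.1 -301.6  105. ] [ 529. -327.   98.] [ 545. -270.  109.] [ 536.9 -298.2  103.8]
scene anything 134 [ 540.  -231.2  125.9] [ 529. -241.  118.] [ 552. -218.  130.] [ 540.7 -229.3  124.1]
block ((541.0755615234375, -228.09234619140625), (232.97540283203125, 70.39981079101562), 86.81486511230469)
```

The views show the block with disc, post (middle, at about (633,138) in the right half) and crossbar. The stand is at about (525,163). The networks and depth agree: post at (540.5,-228.5) with its top at 126, stand centre at (479,43).

Run:
```python
from h import *
P=np.vstack([cloud(n,np.load(n+'.npy')).reshape(-1,3) for n in ['top','scene']])
for y in range(650,-400,-100):
  print(y,[ (lambda q:int(np.percentile(q,99)) if len(q)>5 else -1)(P[(abs(P[:,0]-x)<50)&(abs(P[:,1]-y)<50),2]) for x in range(150,950,100)])
```

```text
650 [290, -728, 59, 101, 147, 140, 179, 268]
550 [320, -728, 51, 100, 127, 122, 180, 238]
450 [-728, -727, 6, 66, 55, 101, 183, 186]
350 [-728, -728, 5, 16, 24, 50, 83, 114]
250 [-729, -729, 16, 18, 74, 76, 147, 135]
150 [-2, -729, 5, 18, 73, 78, 147, 389]
50 [1, -729, 12, 63, 62, 59, 104, 376]
-50 [-2, -730, 15, 15, 5, 88, 96, 109]
-150 [3, -730, 980, 11, 95, 87, 21, 21]
-250 [-730, 526, 5, 5, 127, 20, 39, 132]
-350 [-307, 537, 4, 5, 105, 20, 31, 133]
```

Request:
{"api": "move_arm", "payload": {
  "steps": [
    [0,0,-5,0.02,-0.03,0.02,0.0854],
    [0,0,-8,0.03,-0.03,0.02,0.0854]
  ]
}}

```text
clock: 0.7
eef_pos: [217.7, 567.2, 233.2]
tool_rot: [-3.139, -0.002, 2.65]
force: [1.5, 0.3, 0.5]
width: 85.6
gripper_force: 0.0
```

Request:
{"api": "move_arm", "payload": {
  "steps": [
    [0,0,-5,0.03,-0.038,0,0.0854],
    [0,0,-5,0.03,-0.038,0,0.0854],
    [0,0,-5,0.03,-0.038,0,0.0854],
    [0,0,-5,0.03,-0.038,0,0.0854],
    [0,0,-5,0.03,-0.038,0,0.0854]
  ]
}}

```text
clock: 1.2
eef_pos: [371.1, 375.8, 234.1]
tool_rot: [3.141, -0.0, 2.21]
force: [1.5, 0.4, -0.6]
width: 85.3
gripper_force: 0.0
```

Request:
{"api": "move_arm", "payload": {
  "steps": [
    [0,0,-5,0.025,-0.042,0,0.0854],
    [0,0,-5,0.02,-0.045,0,0.0854],
    [0,0,-5,0.02,-0.045,0,0.0854],
    [0,0,-5,0.015,-0.047,0,0.0854],
    [0,0,-5,0.015,-0.047,0,0.0854]
  ]
}}

```text
clock: 1.7
eef_pos: [465.7, 149.6, 234.0]
tool_rot: [3.141, -0.0, 1.774]
force: [1.3, 0.4, 0.8]
width: 85.6
gripper_force: 0.0
```

Request:
{"api": "move_arm", "payload": {
  "steps": [
    [0,0,-3,0.01,-0.048,0,0.0854],
    [0,0,-3,0.01,-0.048,0,0.0854],
    [0,0,-3,0.01,-0.048,0,0.0854],
    [0,0,-3,0.01,-0.048,0,0.0854],
    [0,0,-2,0.01,-0.048,0,0.0854]
  ]
}}

```text
clock: 2.2
eef_pos: [515.4, -90.4, 234.0]
tool_rot: [3.141, -0.0, 1.531]
force: [1.5, 0.8, 0.0]
width: 85.3
gripper_force: 0.0
```

Request:
{"api": "move_arm", "payload": {
  "steps": [
    [0,0,-1,0.009,-0.046,0,0.0854],
    [0,0,0,0.008,-0.046,0,0.0854],
    [0,0,0,0.008,-0.046,0,0.0854],
    [0,0,0,0,0,0,0.0854]
  ]
}}

```text
clock: 2.6
eef_pos: [539.1, -235.7, 234.2]
tool_rot: [3.14, 0.007, 1.505]
force: [-0.2, -0.3, -0.1]
width: 85.3
gripper_force: 0.0
```

Run:
```python
from h import *
s=telemetry.read_state();print(s['eef_pos'],s['tool_rot'],s['force'])
im,d=eyes.get_image('wrist'); cv2.imwrite('pics/b.png',im)
print([(w('wrist',r['location']).round(1),r['confidence']) for r in finder.pinpoint('wrist','post')])
P=cloud('wrist',d).reshape(-1,3)
q=P[(np.hypot(P[:,0]-540,P[:,1]+228)<30)&(P[:,2]>118)&(P[:,2]<134)]
print(len(q),q.mean(0) if len(q) else 0,q.min(0),q.max(0))
```

```text
[ 539.14918949 -235.74853685  234.21717289] [3.14016761 0.00656161 1.50541177] [-0.23111491 -0.30574341 -0.12859288]
[(array([ 543.9, -222.3,   59.5]), 0.61)]
545 [ 541.02567523 -220.35144322  124.83592283] [ 529.38598037 -232.56600552  118.33633392] [ 552.12056687 -209.33164379  127.65256343]
```

View pics/b.png

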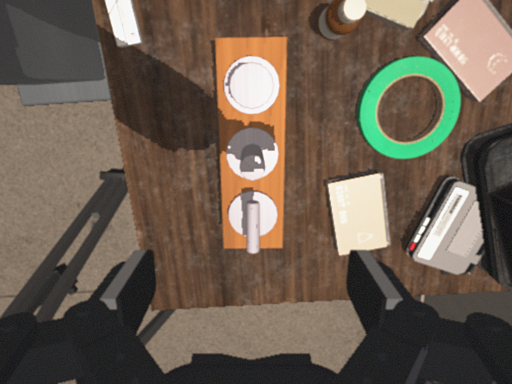

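The picture shows the disc at (252,85), the post at (257,160) and the crossbar at (253,225). The arm was still settling, so I'll remeasure.

```bash
cat >> h.py <<'E'
def meas(cx,cy,lo,hi,r,n='wrist'):
    c=cal(n); im,d=eyes.get_image(n)
    v,u=np.mgrid[:384,:512]; k=c[0]
    P=(np.stack([(u-k['cx'])/k['fx']*d,(v-k['cy'])/k['fy']*d,d],-1)@c[1].T+c[2]).reshape(-1,3)
    q=P[(np.hypot(P[:,0]-cx,P[:,1]-cy)<r)&(P[:,2]>lo)&(P[:,2]<hi)]
    if len(q): print(n,len(q),'mean',q.mean(0).round(1),'mid',((q.min(0)+q.max(0))/2).round(1),'size',np.ptp(q,0).round(1))
    return im
def st():
    s=telemetry.read_state();print(s['clock'],s['eef_pos'].round(1),s['tool_rot'].round(3),s['force'].round(1),s['width'])
E
python3 - <<'E'
from h import *
for i in range(3):
    st(); meas(540,-226,120,132,30)
st()
E
```

```text
2.7 [ 539.7 -227.9  233.5] [-3.141 -0.     1.512] [-0.1  0.7  0.4] 85.6106519199086
wrist 521 mean [ 540.7 -228.9  125.6] mid [ 540.7 -229.4  124. ] size [23.8 23.   7.7]
2.75 [ 539.9 -226.   233.4] [-3.141e+00 -1.000e-03  1.515e+00] [-0.5  0.4 -0.4] 85.29685551346338
wrist 524 mean [ 540.6 -228.9  125.6] mid [ 540.5 -229.3  124.3] size [22.8 22.7  8.5]
2.8 [ 540.2 -225.   233.5] [-3.141e+00 -2.000e-03  1.517e+00] [-0.7  0.1  0.4] 85.35915354190959
wrist 519 mean [ 540.6 -228.9  125.6] mid [ 540.6 -229.2  124.2] size [22.9 22.8  8.1]
2.85 [ 540.3 -224.6  233.6] [-3.141e+00 -1.000e-03  1.518e+00] [-0.6  0.5 -0. ] 85.23832749388741
```

Request:
{"api": "move_arm", "payload": {
  "steps": [
    [0,0,0,0,-0.002,-0.03,0.0854],
    [0,0,0,0,-0.002,-0.035,0.0854],
    [0,0,0,0,0,-0.025,0.0854],
    [0,0,0,0,0,0,0.0854],
    [0,0,0,0,0,0,0.0854]
  ]
}}

```text
clock: 3.35
eef_pos: [540.6, -229.5, 144.2]
tool_rot: [3.142, -0.0, 1.517]
force: [-0.4, -0.7, -0.6]
width: 85.2
gripper_force: 0.0
```

Run:
```python
from h import *
for i in range(2):
    st(); meas(540,-228,120,132,25)
```

```text
3.35 [ 540.6 -229.5  144.2] [ 3.142 -0.     1.517] [-0.4 -0.7 -0.6] 85.21029040596503
wrist 1025 mean [ 540.8 -228.7  125.5] mid [ 540.8 -229.7  124. ] size [23.6 23.6  7.9]
3.4 [ 541.2 -230.2  145.1] [3.14  0.    1.517] [ 0.3 -0.2 -1. ] 85.4147922497246
wrist 1017 mean [ 540.8 -228.6  125.6] mid [ 540.8 -229.6  123.9] size [23.6 23.6  7.8]
```

Centred. Descend to TCP z ≈ 87 and close.

Request:
{"api": "move_arm", "payload": {
  "steps": [
    [0,0,0,0,0.001,-0.025,0.0854],
    [0,0,0,0,0,-0.02,0.0854],
    [0,0,0,0,0,-0.012,0.0854],
    [0,0,0,0,0,0,0.0854],
    [0,0,0,0,0,0,0.0854]
  ]
}}

```text
clock: 3.95
eef_pos: [540.8, -230.1, 87.7]
tool_rot: [3.14, 0.001, 1.515]
force: [-0.8, -0.0, -0.3]
width: 85.5
gripper_force: 0.0
```

Request:
{"api": "move_arm", "payload": {
  "steps": [
    [0,0,0,0,0,0,0.01],
    [0,0,0,0,0,0,0.01],
    [0,0,0,0,0,0,0.01],
    [0,0,0,0,0,0,0.01],
    [0,0,0,0,0,0,0.01]
  ]
}}

```text
clock: 4.45
eef_pos: [551.2, -232.8, 93.1]
tool_rot: [3.119, 0.006, 1.515]
force: [42.8, -4.6, 52.3]
width: 13.8
gripper_force: 8.8
```

Run:
```python
from h import *
st()
ims=[]
for n,(x,y,s) in [('scene',(240,190,130)),('wrist',(0,0,0))]:
    im=meas(540,-228,110,132,30,n); cv2.imwrite('pics/c_%s.png'%n,im)
    ims.append(cv2.resize(im[190:320,230:360] if n=='scene' else im,(400,400)))
cv2.imwrite('pics/c.png',np.hstack(ims)); st()
```

```text
4.45 [ 551.2 -232.8   93.1] [3.119 0.006 1.515] [42.8 -4.6 52.3] 13.816634721328018
scene 157 mean [ 525.4 -235.3  123.5] mid [ 526.8 -229.8  121. ] size [25.8 23.6 21.8]
wrist 2240 mean [ 523.6 -228.2  126. ] mid [ 533.9 -231.   121. ] size [47.6 24.2 22. ]
4.55 [ 547.9 -232.3   91.7] [3.126 0.005 1.516] [ 0.9  0.2 -0. ] 9.69768841107324
```

View pics/c.png

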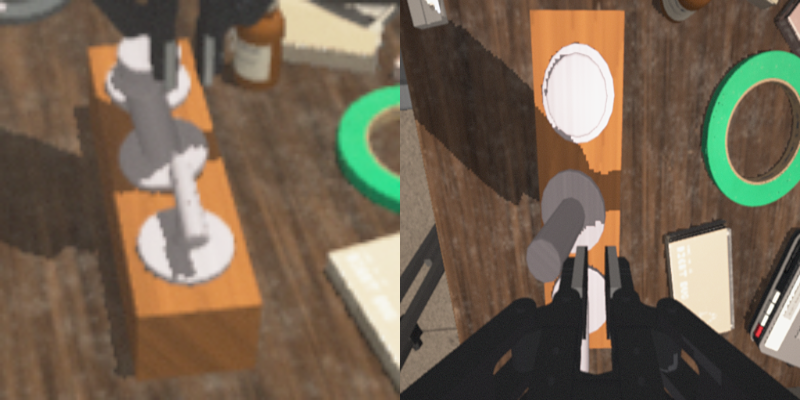

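Run:
```python
from h import *
st()
for n in ['scene','wrist','top']:
    im,d=eyes.get_image(n); P=cloud(n,d)
    m=(im.max(2)<75)&(np.hypot(P[...,0]-540,P[...,1]+200)<110)&(P[...,2]>75)&(P[...,2]<112)&(d>0)
    q=P[m]; print(n,len(q),q.mean(0).round() if len(q) else '', np.percentile(q,[5,50,95],axis=0).round().tolist() if len(q) else '')
    for k in ['post','tbar','disc']:
        print(k,[(w(n,r['location']).round(),round(r['confidence'],2)) for r in finder.pinpoint(n,k)[:1]])
    if n=='scene': cv2.imwrite('pics/d.png',cv2.resize(im[150:320,200:400],(800,600)[:2],interpolation=cv2.INTER_CUBIC))
    c,M,t=cal(n); 
    for p in [(547,-232,91)]:
        z=M.T@(np.array(p)-t); print('tcp px',c['cx']+c['fx']*z[0]/z[2],c['cy']+c['fy']*z[1]/z[2])
st()
```

```text
4.55 [ 547.9 -232.3   91.7] [3.126 0.005 1.516] [ 0.9  0.2 -0. ] 9.69768841107324
scene 0  
post [(array([ 536., -228.,   66.]), 0.86)]
tbar [(array([ 537., -299.,   59.]), 0.63)]
disc [(array([ 546., -155.,   65.]), 0.66)]
tcp px 287.56289522278007 232.17242917152544
wrist 2 [ 538. -234.  102.] [[538.0, -234.0, 102.0], [538.0, -234.0, 102.0], [538.0, -233.0, 103.0]]
post [(array([ 537., -232.,   69.]), 0.85)]
tbar [(array([ 539., -301.,   58.]), 0.81)]
disc [(array([ 545., -161.,   57.]), 0.55)]
tcp px 255.88678924066116 224.21115198230223
top 10 [ 532. -294.   87.] [[531.0, -298.0, 78.0], [531.0, -294.0, 84.0], [534.0, -291.0, 99.0]]
post []
tbar [(array([ 539., -298.,   60.]), 0.81)]
disc []
tcp px 301.45560109248544 171.04407198811532
5.15 [ 544.  -231.2   89.1] [3.134e+00 3.000e-03 1.516e+00] [ 3.2  0.1 11.8] 9.638382369132223
```

View pics/d.png

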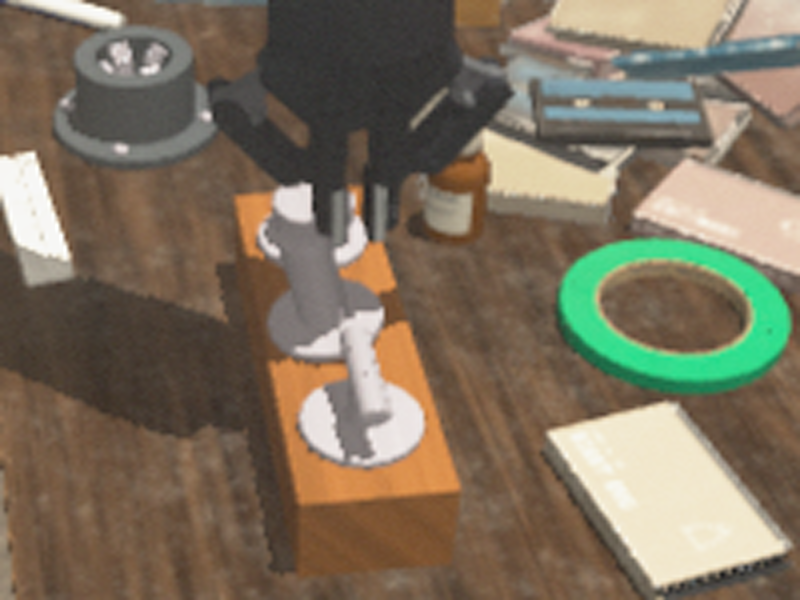

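Run:
```python
from h import *
st()
im,d=eyes.get_image('scene'); P=cloud('scene',d)
for v in range(200,226,3):
    print(v,[(im[v,u].max(),*P[v,u].round().astype(int)) for u in (278,282,286,290,294,298)])
print(cal('scene')[2])
st()
```

```text
5.15 [ 544.  -231.2   89.1] [3.134e+00 3.000e-03 1.516e+00] [ 3.2  0.1 11.8] 9.638382369132223
200 [(np.uint8(58), np.int64(525), np.int64(-240), np.int64(179)), (np.uint8(54), np.int64(532), np.int64(-240), np.int64(178)), (np.uint8(93), np.int64(591), np.int64(-38), np.int64(3)), (np.uint8(50), np.int64(550), np.int64(-227), np.int64(165)), (np.uint8(57), np.int64(554), np.int64(-240), np.int64(175)), (np.uint8(57), np.int64(561), np.int64(-240), np.int64(173))]
203 [(np.uint8(57), np.int64(526), np.int64(-239), np.int64(171)), (np.uint8(54), np.int64(532), np.int64(-242), np.int64(173)), (np.uint8(216), np.int64(562), np.int64(-154), np.int64(95)), (np.uint8(50), np.int64(548), np.int64(-234), np.int64(164)), (np.uint8(55), np.int64(554), np.int64(-241), np.int64(169)), (np.uint8(94), np.int64(617), np.int64(-52), np.int64(1))]
206 [(np.uint8(57), np.int64(526), np.int64(-237), np.int64(163)), (np.uint8(127), np.int64(533), np.int64(-239), np.int64(164)), (np.uint8(230), np.int64(560), np.int64(-161), np.int64(93)), (np.uint8(50), np.int64(548), np.int64(-236), np.int64(159)), (np
[... 1818 characters left out ...]
 (np.uint8(193), np.int64(566), np.int64(-175), np.int64(64)), (np.uint8(222), np.int64(575), np.int64(-173), np.int64(61)), (np.uint8(100), np.int64(601), np.int64(-115), np.int64(4))]
224 [(np.uint8(127), np.int64(527), np.int64(-240), np.int64(122)), (np.uint8(165), np.int64(536), np.int64(-233), np.int64(115)), (np.uint8(177), np.int64(556), np.int64(-183), np.int64(65)), (np.uint8(214), np.int64(565), np.int64(-182), np.int64(63)), (np.uint8(219), np.int64(573), np.int64(-183), np.int64(62)), (np.uint8(100), np.int64(599), np.int64(-125), np.int64(4))]
[ 400.93518184 -778.25312586  640.33802246]
5.2 [ 544.  -231.1   89.1] [3.134e+00 3.000e-03 1.516e+00] [ 3.3 -0.4 11.4] 9.69999400140461
```

Request:
{"api": "move_arm", "payload": {
  "steps": [
    [0,0,0,0,0,0.03,0.01],
    [0,0,0,0,0,0.035,0.01],
    [0,0,0,0,0,0,0.01],
    [0,0,0,0,0,0,0.01],
    [0,0,0,0,0,0,0.01]
  ]
}}

```text
clock: 5.7
eef_pos: [539.0, -228.9, 150.5]
tool_rot: [-3.139, -0.001, 1.516]
force: [-0.2, 0.4, -1.0]
width: 10.0
gripper_force: 0.0
```

Run:
```python
from h import *
st()
im,d=eyes.get_image('scene'); P=cloud('scene',d)
m=(im.max(2)<140)&(abs(P[...,0]-541)<22)&(abs(P[...,1]+230)<25)&(P[...,2]>130)
q=P[m]; print('finger lowest',q[q[:,2].argsort()][:12].round().tolist())
cv2.imwrite('pics/e.png',cv2.resize(im[130:300,200:400],(800,600),interpolation=cv2.INTER_CUBIC))
meas(540,-228,110,132,30); meas(540,-228,110,132,30,'scene')
st()
```

```text
5.7 [ 539.  -228.9  150.5] [-3.139e+00 -1.000e-03  1.516e+00] [-0.2  0.4 -1. ] 10.035719229870658
finger lowest [[531.0, -236.0, 130.0], [544.0, -233.0, 190.0], [545.0, -223.0, 191.0], [544.0, -232.0, 192.0], [527.0, -229.0, 192.0], [545.0, -230.0, 192.0], [531.0, -236.0, 193.0], [545.0, -223.0, 193.0], [533.0, -237.0, 193.0], [529.0, -237.0, 194.0], [545.0, -237.0, 194.0], [550.0, -238.0, 194.0]]
wrist 1104 mean [ 537.3 -228.4  124.2] mid [ 537.3 -230.5  118.9] size [23.6 23.5 17.5]
scene 175 mean [ 536.5 -233.5  123.3] mid [ 537.6 -229.4  119.9] size [23.2 23.7 19.7]
5.85 [ 539.2 -229.2  150.5] [-3.139e+00 -1.000e-03  1.515e+00] [-0.   0.6 -0.7] 10.095913334470083
```

View pics/e.png

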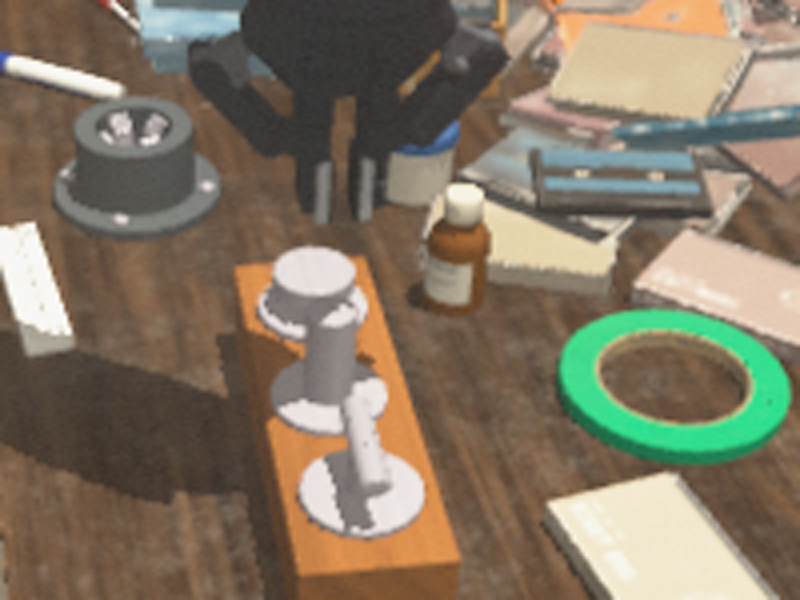

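The closed fingertips appear at z≈190 in the depth image while the reported TCP is 150, so the reported TCP is about 40 mm too low. The first close therefore pinched only the post's top edge. The post stands again. I'll open and go about 40 mm deeper than before.

Request:
{"api": "move_arm", "payload": {
  "steps": [
    [0,0,0,0,0,0.01,0.0854],
    [0,0,0,0,0,0,0.0854],
    [0,0,0,0,0,0,0.0854],
    [0,0,0,0,0,0,0.0854],
    [0,0,0,0,0,0,0.0854]
  ]
}}

```text
clock: 6.35
eef_pos: [540.0, -229.5, 161.6]
tool_rot: [-3.141, -0.0, 1.515]
force: [0.4, 0.0, 0.2]
width: 81.5
gripper_force: 0.0
```

Request:
{"api": "move_arm", "payload": {
  "steps": [
    [0,0,0,0,0,-0.035,0.0854],
    [0,0,0,0,0,-0.03,0.0854],
    [0,0,0,0,0,-0.025,0.0854],
    [0,0,0,0,0,0,0.0854],
    [0,0,0,0,0,0,0.0854]
  ]
}}

```text
clock: 6.85
eef_pos: [540.1, -229.9, 71.9]
tool_rot: [-3.141, 0.0, 1.515]
force: [0.7, -1.0, 0.6]
width: 85.2
gripper_force: 0.0
```

Run:
```python
from h import *
st()
im,d=eyes.get_image('scene'); P=cloud('scene',d)
m=(im.max(2)<140)&(abs(P[...,0]-541)<75)&(abs(P[...,1]+230)<20)&(P[...,2]>80)
q=P[m]; q=q[q[:,2].argsort()]
for s in (q[:,0]<540),(q[:,0]>540): print('finger lowest',q[s][:8].round().tolist(), 'x',np.percentile(q[s][:60],[5,95],axis=0).round().tolist())
meas(540,-228,110,132,30); st()
```

```text
6.85 [ 540.1 -229.9   71.9] [-3.141  0.     1.515] [ 0.7 -1.   0.6] 85.19245139150608
finger lowest [[532.0, -236.0, 80.0], [527.0, -233.0, 81.0], [531.0, -240.0, 81.0], [537.0, -241.0, 81.0], [533.0, -238.0, 81.0], [530.0, -237.0, 81.0], [539.0, -240.0, 83.0], [528.0, -236.0, 83.0]] x [[526.0, -241.0, 81.0], [538.0, -228.0, 96.0]]
finger lowest [[547.0, -237.0, 80.0], [545.0, -238.0, 82.0], [547.0, -236.0, 82.0], [548.0, -234.0, 83.0], [545.0, -237.0, 83.0], [545.0, -237.0, 86.0], [547.0, -235.0, 87.0], [547.0, -236.0, 90.0]] x [[540.0, -240.0, 83.0], [583.0, -235.0, 126.0]]
wrist 2624 mean [ 537.5 -227.6  123.7] mid [ 537.2 -230.3  119.2] size [23.8 24.2 18.4]
6.95 [ 541.1 -230.3   73.2] [3.139e+00 1.000e-03 1.515e+00] [ 0.5 -0.5 -0.5] 85.71255944186242
```

Request:
{"api": "move_arm", "payload": {
  "steps": [
    [0,0,0,-0.001,0,-0.015,0.0854],
    [0,0,0,-0.001,0,-0.011,0.0854],
    [0,0,0,0,0,0,0.0854],
    [0,0,0,0,0,0,0.06],
    [0,0,0,0,0,0,0.045]
  ]
}}

```text
clock: 7.45
eef_pos: [538.6, -229.9, 46.4]
tool_rot: [3.14, 0.0, 1.515]
force: [0.0, -0.1, -0.2]
width: 58.8
gripper_force: 0.0
```

Request:
{"api": "move_arm", "payload": {
  "steps": [
    [0,0,0,0,0,0,0.03],
    [0,0,0,0,0,0,0.01],
    [0,0,0,0,0,0,0.01],
    [0,0,0,0,0,0,0.01]
  ]
}}

```text
clock: 7.85
eef_pos: [538.5, -229.8, 46.2]
tool_rot: [3.141, 0.0, 1.515]
force: [-0.3, -0.0, 3.9]
width: 22.8
gripper_force: 58.6
```

Held at 23 mm with 59 N. Lift.

Request:
{"api": "move_arm", "payload": {
  "steps": [
    [0,0,0,0,0,0.015,0.01],
    [0,0,0,0,0,0.025,0.01],
    [0,0,0,0,0,0.03,0.01],
    [0,0,0,0,0,0.03,0.01],
    [0,0,0,0,0,0.01,0.01]
  ]
}}

```text
clock: 8.35
eef_pos: [539.7, -230.7, 159.3]
tool_rot: [3.137, 0.002, 1.515]
force: [0.5, -1.1, -1.3]
width: 22.3
gripper_force: 58.8
```

Run:
```python
from h import *
st()
im=meas(540,-228,200,260,30,'scene'); cv2.imwrite('pics/f.png',cv2.resize(im[80:300,180:440],(700,592)))
meas(540,-228,205,260,20); st()
im,d=eyes.get_image('scene')
for k in ['post','tbar','disc']:
    print(k,[(w('scene',r['location']).round(),round(r['confidence'],2)) for r in finder.pinpoint('scene',k)[:1]])
P=cloud('scene',d); m=finder.cut_out('scene','post')[0]['mask']&(d>0); q=P[m]
for z in range(90,240,10):
    s=q[abs(q[:,2]-z)<5]
    if len(s)>3: print(z,len(s),s.mean(0).round(1),s[:,0].min().round(),s[:,0].max().round())
```

```text
8.35 [ 539.7 -230.7  159.3] [3.137e+00 2.000e-03 1.515e+00] [ 0.5 -1.1 -1.3] 22.29892611860774
scene 871 mean [ 538.4 -236.9  231.2] mid [ 539.9 -230.7  230.1] size [59.8 26.4 59.1]
wrist 8405 mean [ 540.1 -225.   232.7] mid [ 540.2 -229.6  232.5] size [39.1 27.2 54.9]
8.45 [ 539.  -230.   157.4] [3.138e+00 1.000e-03 1.516e+00] [-0.2 -0.4 -2.2] 22.758154097217425
post [(array([ 537., -229.,  172.]), 0.6)]
tbar [(array([ 536., -297.,   60.]), 0.62)]
disc [(array([ 544., -159.,   63.]), 0.55)]
130 17 [ 537.6 -235.2  131.8] 532.0 544.0
140 32 [ 536.9 -235.9  140.3] 530.0 545.0
150 38 [ 537.2 -236.8  150.2] 529.0 547.0
160 14 [ 537.1 -238.9  156.9] 531.0 544.0
170 12 [ 532.4 -252.   173.8] 516.0 548.0
180 401 [ 537.2 -238.4  179.1] 511.0 566.0
190 62 [ 536.9 -237.9  190.1] 527.0 549.0
200 56 [ 538.4 -238.6  199.6] 521.0 550.0
210 51 [ 538.7 -239.1  210.2] 530.0 548.0
220 51 [ 538.  -239.   220.1] 530.0 550.0
230 64 [ 538.8 -238.7  230.1] 529.0 549.0
```

View pics/f.png

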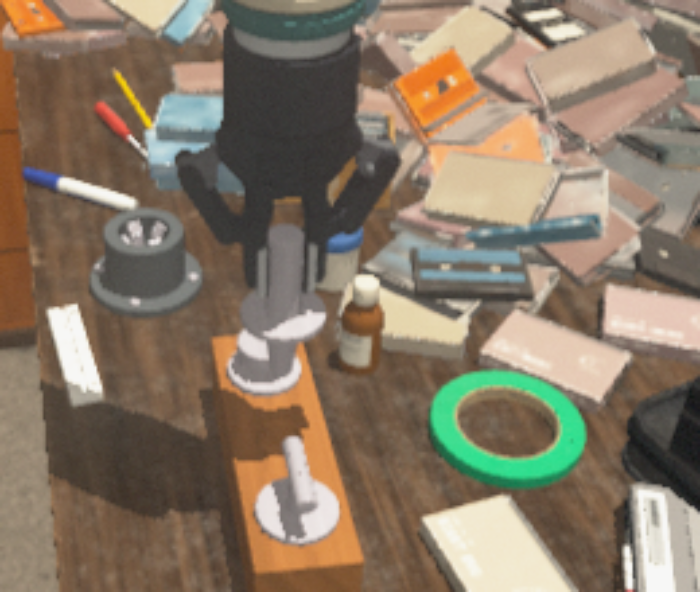

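The post is held upright at (282,280) in the crop, with its collar underside at z≈172 (reported TCP + 14), and the disc and crossbar are in place. Carry it to the stand.

Request:
{"api": "move_arm", "payload": {
  "steps": [
    [0,0,0,-0.006,0.025,0,0.01],
    [0,0,0,-0.008,0.04,0,0.01],
    [0,0,0,-0.01,0.045,0,0.01],
    [0,0,0,-0.01,0.045,0,0.01],
    [0,0,0,-0.01,0.045,0,0.01]
  ]
}}

```text
clock: 9.2
eef_pos: [492.9, -28.1, 154.8]
tool_rot: [-3.14, 0.0, 1.515]
force: [0.6, 1.1, -1.0]
width: 22.7
gripper_force: 58.9
```

Request:
{"api": "move_arm", "payload": {
  "steps": [
    [0,0,0,-0.008,0.04,0,0.01],
    [0,0,0,-0.006,0.025,0,0.01],
    [0,0,0,-0.002,0.008,0,0.01],
    [0,0,0,0,0,0,0.01],
    [0,0,0,0,0,0,0.01]
  ]
}}

```text
clock: 9.7
eef_pos: [478.4, 41.7, 155.6]
tool_rot: [3.141, 0.001, 1.514]
force: [-0.3, -0.3, -0.8]
width: 22.6
gripper_force: 58.9
```

Run:
```python
from h import *
import time
st(); eyes.get_image('wrist'); eyes.get_image('wrist'); st()
for n in ['scene','top']:
    im,d=eyes.get_image(n); P=cloud(n,d); st()
    q=P[d>0]
    s=q[(np.hypot(q[:,0]-479,q[:,1]-43)<50)&(q[:,2]>52)&(q[:,2]<66)]; 
    if len(s): print(n,'tower',len(s),((s.min(0)+s.max(0))/2).round(1),np.ptp(s,0).round(1))
    for z,h in [(128,5),(136,5),(145,5),(153,5),(177,5),(190,5),(200,5)]:
        s=q[(np.hypot(q[:,0]-479,q[:,1]-43)<(45 if z==177 else 18))&(abs(q[:,2]-z)<h)]
        if len(s)>3: print(n,z,len(s),'x',s[:,0].min().round(1),s[:,0].max().round(1),'y',s[:,1].min().round(1),s[:,1].max().round(1))
    for k in ['post','socket_mouth']:
        print(k,[(w(n,r['location']).round(),round(r['confidence'],2)) for r in finder.pinpoint(n,k)[:1]])
im,d=eyes.get_image('scene');cv2.imwrite('pics/g.png',cv2.resize(im[80:260,140:350],(700,600)))
```

```text
9.7 [478.4  41.7 155.6] [3.141e+00 1.000e-03 1.514e+00] [-0.3 -0.3 -0.8] 22.593774081831725
9.8 [478.5  41.3 155.7] [3.141e+00 1.000e-03 1.512e+00] [-0.  -0.6 -0.4] 22.624777623038824
9.85 [478.5  41.5 155.7] [3.141e+00 1.000e-03 1.512e+00] [-0.5 -0.2 -1.4] 22.573335520087973
scene tower 445 [479.1  42.9  58.6] [70.5 72.7 13.1]
scene 128 15 x 472.0 486.3 y 34.3 42.1
scene 136 24 x 470.3 486.2 y 32.8 41.3
scene 145 27 x 470.5 486.6 y 31.2 39.1
scene 153 30 x 468.9 486.6 y 29.9 40.9
scene 177 224 x 451.9 506.2 y 12.2 66.2
scene 190 45 x 466.9 488.4 y 28.6 44.1
scene 200 55 x 464.6 492.7 y 28.1 41.1
post [(array([477.,  41., 170.]), 0.56)]
socket_mouth []
10.0 [478.3  42.3 155.7] [3.141 0.    1.514] [-0.3  0.2 -0.8] 22.687999002023496
top tower 453 [478.2  39.1  58.3] [69.7 61.5 12.6]
top 177 340 x 451.1 504.6 y 14.4 50.9
top 190 10 x 469.7 483.3 y 30.9 35.2
top 200 17 x 464.0 484.0 y 30.2 35.7
post [(array([ 540., -298.,   60.]), 0.65)]
socket_mouth [(array([477.,  40.,  64.]), 0.94)]
```

View pics/g.png

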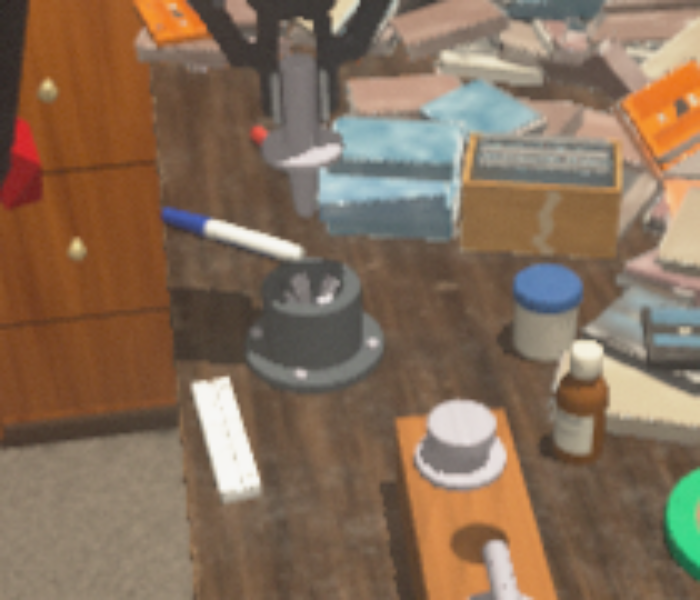

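The post hangs vertically over the socket at (315,285 in the crop), with about 2 mm of y to correct. Lower it.

Request:
{"api": "move_arm", "payload": {
  "steps": [
    [0,0,0,0.0,0.001,-0.02,0.01],
    [0,0,0,0,0.001,-0.025,0.01],
    [0,0,0,0,0,-0.02,0.01],
    [0,0,0,0,0,-0.015,0.01],
    [0,0,0,0,0,0,0.01]
  ]
}}

```text
clock: 10.65
eef_pos: [477.0, 45.0, 74.2]
tool_rot: [-3.139, 0.001, 1.515]
force: [-0.3, -0.8, -1.9]
width: 22.6
gripper_force: 58.8
```

Request:
{"api": "move_arm", "payload": {
  "steps": [
    [0,0,0,0,0,-0.008,0.01],
    [0,0,0,0,0,-0.006,0.01],
    [0,0,0,0,0,-0.004,0.01],
    [0,0,0,0,0,0,0.01]
  ]
}}

```text
clock: 11.05
eef_pos: [478.5, 44.6, 57.6]
tool_rot: [3.141, 0.001, 1.515]
force: [1.3, -3.4, -2.0]
width: 22.8
gripper_force: 58.8
```

Request:
{"api": "move_arm", "payload": {
  "steps": [
    [0,0,0,0,-0.001,-0.003,0.01],
    [0,0,0,0,0,-0.002,0.01],
    [0,0,0,0,0,-0.002,0.01],
    [0,0,0,0,0,0,0.01]
  ]
}}

```text
clock: 11.45
eef_pos: [478.8, 44.2, 51.2]
tool_rot: [3.14, -0.0, 1.515]
force: [-0.4, -2.9, 4.6]
width: 22.4
gripper_force: 59.6
```

Request:
{"api": "move_arm", "payload": {
  "steps": [
    [0,0,0,0,0,-0.002,0.01],
    [0,0,0,0,0,-0.002,0.01],
    [0,0,0,0,0,0,0.01]
  ]
}}

```text
clock: 11.75
eef_pos: [478.9, 44.2, 47.7]
tool_rot: [3.14, -0.001, 1.515]
force: [-0.7, -2.4, 9.7]
width: 23.0
gripper_force: 60.2
```

Request:
{"api": "move_arm", "payload": {
  "steps": [
    [0,0,0,0,0,-0.002,0.01],
    [0,0,0,0,0,-0.001,0.01],
    [0,0,0,0,0,0,0.01]
  ]
}}

```text
clock: 12.05
eef_pos: [479.1, 44.1, 46.1]
tool_rot: [3.139, -0.002, 1.515]
force: [-4.8, -2.8, 25.7]
width: 22.4
gripper_force: 61.8
```

Request:
{"api": "move_arm", "payload": {
  "steps": [
    [0,0,0,0,0,-0.001,0.01],
    [0,0,0,0,0,-0.001,0.01],
    [0,0,0,0,0,0,0.01]
  ]
}}

```text
clock: 12.35
eef_pos: [479.1, 44.2, 45.9]
tool_rot: [3.138, -0.003, 1.514]
force: [-7.9, -2.4, 49.6]
width: 23.0
gripper_force: 64.2
```

Force jumped with no more travel, so the collar is on the face. Relax the push and release.

Request:
{"api": "move_arm", "payload": {
  "steps": [
    [0,0,0,0,0,0.003,0.01],
    [0,0,0,0,0,0,0.01],
    [0,0,0,0,0,0,0.04],
    [0,0,0,0,0,0,0.0854],
    [0,0,0,0,0,0,0.0854]
  ]
}}

```text
clock: 12.85
eef_pos: [477.7, 45.0, 44.3]
tool_rot: [-3.141, -0.0, 1.516]
force: [-0.8, -0.7, -0.2]
width: 65.6
gripper_force: 0.0
```

Request:
{"api": "move_arm", "payload": {
  "steps": [
    [0,0,0,0,0,0,0.0854],
    [0,0,0,0,0,0,0.0854],
    [0,0,0,0,0,0,0.0854]
  ]
}}

```text
clock: 13.15
eef_pos: [478.0, 44.4, 44.6]
tool_rot: [-3.141, -0.0, 1.515]
force: [1.0, -0.3, -0.2]
width: 85.5
gripper_force: 0.0
```

Request:
{"api": "move_arm", "payload": {
  "steps": [
    [0,0,0,0,0,0.02,0.0854],
    [0,0,0,0,0,0.035,0.0854],
    [0,0,0,0,0,0.045,0.0854],
    [0,0,0,0,0,0.045,0.0854],
    [0,0,0,0,0,0.02,0.0854]
  ]
}}

```text
clock: 13.65
eef_pos: [479.8, 44.2, 213.2]
tool_rot: [3.136, -0.001, 1.515]
force: [-0.0, -1.0, 0.0]
width: 85.5
gripper_force: 0.0
```

Request:
{"api": "move_arm", "payload": {
  "steps": [
    [0,0,0,0,0.045,0,0.0854],
    [0,0,0,0,0.045,0,0.0854],
    [0,0,0,0,0.045,0,0.0854],
    [0,0,0,0,0,0,0.0854],
    [0,0,0,0,0,0,0.0854]
  ]
}}

```text
clock: 14.15
eef_pos: [477.5, 180.3, 209.4]
tool_rot: [-3.141, 0.001, 1.518]
force: [0.2, -1.0, -0.9]
width: 85.2
gripper_force: 0.0
```

Run:
```python
from h import *
st()
for n in ['top','scene']:
    im=meas(479,43,118,140,30,n); meas(479,43,60.5,76,40,n)
    for k in ['tbar','disc','post']:
        print(k,[(w(n,r['location']).round(),round(r['confidence'],2)) for r in finder.pinpoint(n,k)[:1]])
cv2.imwrite('pics/i.png',cv2.resize(im[110:290,140:350],(700,600)))
st()
```

```text
14.15 [477.5 180.3 209.4] [-3.141e+00  1.000e-03  1.518e+00] [ 0.2 -1.  -0.9] 85.19704856042281
top 146 mean [478.7  43.4 125.5] mid [478.9  43.6 123.6] size [22.7 22.3 11.1]
top 605 mean [476.4  41.1  65.1] mid [478.6  43.7  68.1] size [67.3 68.7 15.2]
tbar [(array([ 539., -296.,   62.]), 0.67)]
disc [(array([ 546., -160.,   58.]), 0.65)]
post [(array([476.,  44.,  55.]), 0.67)]
scene 78 mean [478.   40.6 126.3] mid [479.1  42.9 124.7] size [23.3 23.7 12.1]
scene 360 mean [477.9  33.3  66.4] mid [478.8  39.1  68.2] size [69.3 62.6 15.3]
tbar [(array([ 539., -300.,   57.]), 0.62)]
disc [(array([ 548., -159.,   64.]), 0.88)]
post [(array([480.,  45.,  64.]), 0.81)]
14.65 [478.2 178.9 209.8] [ 3.142 -0.     1.514] [ 0.8 -0.  -0.4] 85.54315850423814
```

View pics/i.png

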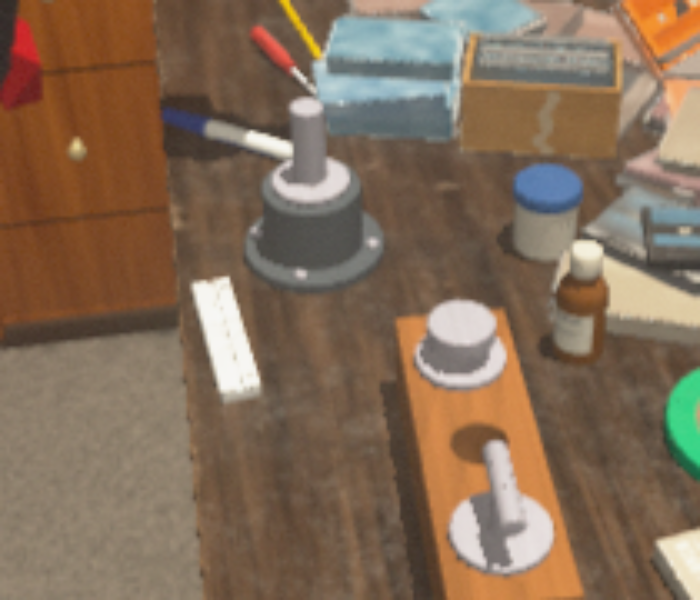

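The post stands upright on the stand at (308,150) in the crop, with its collar flat on the face. Its top is at z≈126, centred at (479,43.5). The disc and crossbar are still in the block.

```bash
python3 -c "
from h import *
print(ctrl.finish_job())"
```

```text
the job is handed in; nothing more can be done
None
```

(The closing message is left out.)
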